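# Release the two-stage lid latch of a bead mill and open its guard lid

### The arm

A 7-joint arm with a two-finger parallel gripper is mounted at the origin on a cart in front of the work surface, level with it; the furniture and walls round the work are solid. World frame = base frame: x ahead of the robot, y to its left, z up, the work surface at z = 0. Lengths are in m, angles in rad, forces in N, time in s.
With the tool pointing down it reaches from about 0.425 to 0.95 m from the base axis. Payload 4.7 kg.
Tool frame: the origin (TCP) lies on the centre line of the jaws, within the pads' length; the fingertips stand robot.nose_length ahead of it and the grasp point (between the pads) lies 8 mm behind it (robot.nose_length is the distance from the TCP to the fingertips, in m); z points along the fingers, y is the line along which they close (so a half turn about z gives the same grasp; the last joint's range is limited). The gripper opens to 85 mm and grips with 20 to 120 N. Pads are 22 mm wide; open, the fingers measure 114 mm over their backs; the gripper's body (76 mm by 85 mm) begins 54 mm behind the grasp point. The pads swing forward as they close: fully open they stand 13 mm farther back than shut.
Start: joints at [-0.029, 0.469, -0.049, 1.532, 0.024, 1.141, -0.082], TCP at [0.675, 0, 0.242] pointing down, gripper open.
Joint ranges: [-2.59, 2.59], [-0.33, 1.99], [-1.39, 1.29], [0.1, 2.45], [-1.04, 4.18], [0.21, 1.99], [-2.66, 2.66]. Speed limits (rad/s): [2.57, 2.57, 3.14, 3.14, 3.14, 3.14, 3.14].

### API

Orientations are given as [roll, pitch, yaw] about the fixed x, y, z axes, in that order (R = Rz(yaw) Ry(pitch) Rx(roll)).
In Python, from plant import robot gives the robot as it stands. Calls block until the motion is done:
- robot.goto(position, orientation): joint-space move of the TCP to a pose.
- robot.move_straight(position, vel=0.15, attitude=None, contact_N=None): straight line of the TCP; attitude=None keeps the orientation; vel is the mean speed in m/s. With contact_N (N) it stops when the force on the tool has changed by that much, and returns True; else False.
- robot.move_joints(angles): joint-space move.
- robot.grip(opening, strength=None): opening from 0.0 (shut) to 1.0 (fully open); strength is the grip in N (None keeps the last); returns when the fingers have stopped.
- robot.sleep(seconds).
- robot.inverse_kinematics(position, orientation): joint angles nearest the present ones, or None.
- robot.sense(): the state.
- robot.grab_frame(name): name is "scene" or "side" or "wrist"; returns a dict with "image" (400x640x3 uint8, red, green, blue), "range_z" (400x640 float32, m along the optical axis (not along the pixel's ray), 0 where there is no reading), "fx", "fy", "cx", "cy" (pixels), "R" (3x3) and "t" (3): a world point X has camera coordinates R X + t. Camera axes: x right, y down, z forward; pixel columns grow to the right and rows downward; lengths in m; the calibration is good to about 2 mm. A picture is of the moment at which its call begins.
A pose or a line that the arm cannot do raises robot.IKError and nothing moves.
- robot.close_job(): hands the job in; it is judged then, once.
The state is a dict: "t": time; "joint_pos": joint angles; "joint_velocities": joint speeds; "effort": joint torques, N m; "tcp_pos": TCP position; "tcp_rot": TCP orientation; "wrist_force": force on the tool from outside, world axes, zero at the start; "torque": the same for the moment, N m; "opening": opening from 0.0 (shut) to 1.0 (fully open); "gripper_force": force on a finger pad.
Only numpy, scipy, OpenCV 4.12 (cv2) and the standard library are available. Lean on these libraries where they do the work, as an engineer would, in place of code of your own. Each camera call takes 0.05 s, during which the arm holds its last target. There are 200 camera calls.

### The job

The run is over: open the bead mill so that the sample vials can be taken out. First release its safety slide: with closed fingertips press the thumb pad straight down until you feel it bottom, keep it down and push it along, away from the latch, as far as it goes, then let it pop up so that it stays there; be gentle with it, it breaks if it is forced. Then lift the latch by its grip bar and swing it right over onto its rubber stop, never straining it against the bolt, raise the guard lid by its bar until it stands open by itself, and let go, without disturbing the glassware and bottle standing around.

Things in the scene. Friction and masses are not known exactly. Their poses are not given: they have to be found in the camera images.
- mill: Bead mill, white, 240 x 210 mm, fixed. Origin: centre of its underside on the bench; x points from its front to its rear (away from the robot, within 0.3 rad), y to its left, z up. Places below are in this frame in mm. Deck in front 46 high (x -120 to -10), tub behind 85 high, latch in the middle of the deck. Nothing is higher than 142 with the lid shut.
- slide_housing (a point): Centre of the top of the safety slide's fixed grey housing, at (-84, -75, 96), on the deck to the right of the latch; 40 (x) by 56 (y). A gate inside blocks sliding until the pad is down far enough: 2 to 11 mm, set inside, different from mill to mill and not visible; 1 mm lower the pad bottoms hard, so press slowly. A press of 16 to 22 N always frees it.
- thumb_pad: Black thumb pad of the safety slide, 28 (x) by 34 (y), above the housing. Origin: centre of its flat top, at (-86.5, -68, 115) when locked. A rib 5 high stands across its far end, 13 to 17 mm from the origin towards -y; fingertips press on the flat before it (do not grip the pad). Sprung: 4 N at first, 0.8 N more per mm. Keep the force on it under 30 N.
- safety_slide (a joint): Travel of pad and bolt along the mill's -y (away from the latch), in m: 0 locked, 0.014 at the end stop. A spring pulls it back with 1.2 N rising to 3.3 N: let go before 0.013 it runs back and locks again; let go at the stop, the pad pops up 2 to 12 mm and holds the slide there (it settles at 0.0125 to 0.014).
- bolt: Flat steel bolt, 8 thick and 12 high, part of the safety slide (origin: as the pad's when locked, moves with the slide). At height 86 it sticks out of the housing and crosses the front of the latch plate by 10 mm, so the latch cannot swing forward until the slide is released.
- latch (a joint): Angle of the latch in rad: 0 closed (hooked over the lid bar), growing as its grip bar is lifted and swings up and forward to the robot; 1.45 on its rubber stop. Stiff: it stays where it is left; takes about 3 N at the grip bar.
- latch_hinge (a point): Middle of the latch's hinge axis, at (-50, 0, 60); the axis runs along the mill's y.
- latch_grip: The latch: a steel hook plate 60 wide and a yoke with a round black grip bar along y, 12 thick, 52 free between the arms. Origin: middle of that bar, at (-5, 0, 135) when closed, 36 above the lid; it moves on a circle of 87.5 about the hinge, to (-119, 0, 114) when open. Pinch it from above, fingers closing along the mill's x; it turns between the pads.
- lid (a joint): Angle of the guard lid in rad: 0 shut, growing as it is raised; stop at 1.6. Stiff: it stays where it is left; takes 3 to 6 N at its bar.
- lid_hinge (a point): Middle of the guard lid's hinge axis, at (116, 0, 87), at the rear; the axis runs along the mill's y.
- lid_bar: Round steel lift bar of the guard lid, along y, 10 thick, 80 free between its arms, 35 clear to the lid's front edge. Origin: its middle, at (-52, 0, 93) when shut, 168 from the lid's hinge. With the latch swung over it can be pinched from above, fingers closing along the mill's x; it turns between the pads. The open latch in front of it reaches no higher than 80 within 40 mm.
- flask: Conical flask standing by, 67 wide, 104 high; origin at the centre of its underside.
- squat_beaker: Beaker standing by, 64 wide, 78 high; origin at the centre of its underside.
- brown_dropper: Brown dropper bottle standing by, 31 wide, 86 high; origin at the centre of its underside.

How it is judged:
By the outcome, as a careful person would: the job done as asked, in the order asked, and still so for the second after the job is handed in, with the robot touching nothing.
It also fails if it takes over 72 s, if anything falls off the work surface, if the arm or the gripper's body presses on something with over 40 N, if the wrist force passes 120 N, or if a joint passes its speed limit or range.

## Working session

There is one attempt and no reset: what is moved stays moved. The work goes in short steps, each a Python script; the robot and the scene stay as the last script left them, time stands still between calls to the robot, and variables do not carry over. Pictures are saved under pics/ and viewed, at most 10 in all, crops included, and the job is handed in when it is done.

```bash
ls; mkdir -p pics; python3 - <<'E'
from plant import robot
import cv2,numpy as np
s=robot.sense();print(s['t'],s['tcp_pos'],s['tcp_rot'],robot.nose_length,s['wrist_force'])
for n in("scene","side"):
    f=robot.grab_frame(n);np.savez(f"pics/{n}.npz",**f);cv2.imwrite(f"pics/{n}0.png",f["image"][:,:,::-1])
    R,t=f["R"],f["t"];print(n,-R.T@t,R[2],f["fx"])
E
```

```text
pics
0.0 [6.74439490e-01 1.66479835e-05 2.41238123e-01] [-3.13961987e+00  7.53679944e-05  1.57085174e+00] 0.011 [-0.4088625  -0.09192962  1.01244758]
scene [ 0.1381916  -0.75520186  0.7413812 ] [ 0.40569585  0.7290614  -0.55125343] 467.29685226369025
side [0.39368289 1.0586253  0.71327632] [ 0.18227473 -0.82678534 -0.53216719] 466.4332609772276
```

View pics/scene0.png

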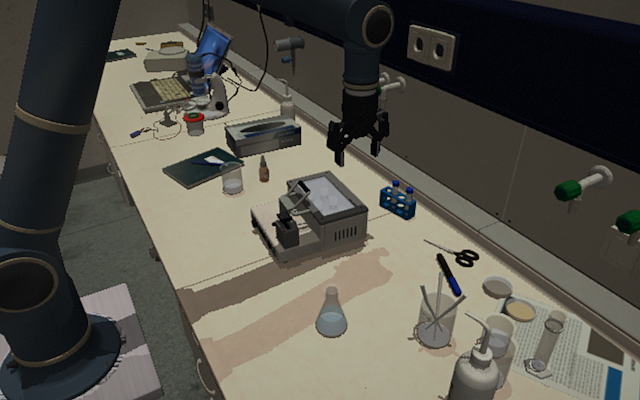

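View pics/side0.png

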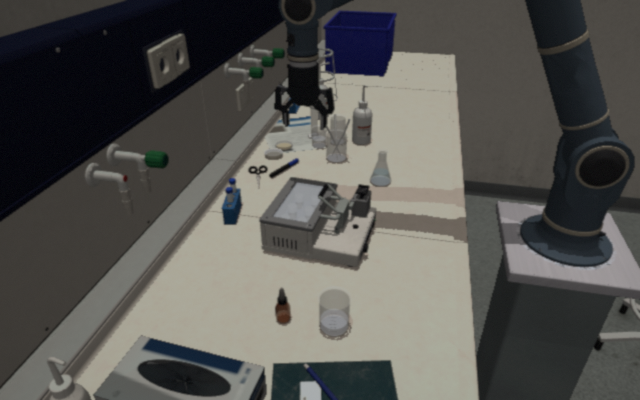

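The mill is at about (310,215) in scene and (320,215) in side, with the black pad at (285,218) and (362,195). The flask, beaker and dropper stand clear of it on both sides. Next I take a rough pose from depth.

```bash
cat > h.py <<'E'
import numpy as np,cv2
def cloud(f):
    z=f["range_z"];v,u=np.indices(z.shape)
    P=np.stack([(u-f["cx"])/f["fx"]*z,(v-f["cy"])/f["fy"]*z,z],-1)
    W=(P-f["t"])@f["R"]; W[z==0]=np.nan
    return W
E
python3 - <<'E'
import numpy as np,cv2
from h import *
pts=[]
for n,box in(("scene",(165,265,245,372)),("side",(172,270,255,382))):
    f=dict(np.load(f"pics/{n}.npz"));W=cloud(f)
    p=W[box[0]:box[1],box[2]:box[3]].reshape(-1,3)
    for name,(u,v) in {"scene":dict(flask=(331,322),beaker=(232,185),drop=(264,175),pad=(285,215)),"side":dict(flask=(381,178),beaker=(335,320),drop=(283,312),pad=(363,190))}[n].items(): print(n,name,W[v,u].round(3))
    for lo,hi in((.03,.16),(.09,.105),(.11,.15)):
        m=p[(p[:,2]>lo)&(p[:,2]<hi)]
        print(n,lo,len(m),m.mean(0).round(3),cv2.minAreaRect(m[:,:2].astype(np.float32)*1000))
    pts.append(p)
p=np.vstack(pts);p=p[(p[:,2]>.03)&(p[:,2]<.16)]
print(cv2.minAreaRect(p[:,:2].astype(np.float32)*1000))
E
```

```text
scene flask [ 0.478 -0.214  0.038]
scene beaker [0.506 0.387 0.032]
scene drop [0.614 0.397 0.029]
scene pad [0.517 0.056 0.119]
scene 0.03 6516 [0.598 0.087 0.078] ((607.2380981445312, 215.6298828125), (417.6147155761719, 251.08560180664062), 85.76831817626953)
scene 0.09 2787 [0.639 0.094 0.1  ] ((612.8930053710938, 116.35875701904297), (220.32745361328125, 225.01849365234375), 85.72816467285156)
scene 0.11 294 [0.557 0.091 0.126] ((558.3406982421875, 88.5431900024414), (145.9888153076172, 67.20403289794922), 50.7954216003418)
side flask [ 0.484 -0.167  0.029]
side beaker [0.505 0.44  0.051]
side drop [0.613 0.426 0.035]
side pad [0.509 0.064 0.118]
side 0.03 7012 [0.601 0.145 0.075] ((590.4940185546875, 17.40594482421875), (421.4022521972656, 252.48292541503906), 85.4898681640625)
side 0.09 2929 [0.642 0.126 0.098] ((611.8932495117188, 117.5211410522461), (218.5358428955078, 224.2182159423828), 85.45830535888672)
side 0.11 278 [0.558 0.097 0.125] ((556.9426879882812, 91.48287963867188), (149.9092254638672, 63.56698989868164), 51.518394470214844)
((598.8353271484375, 115.72509765625), (618.1196899414062, 253.10134887695312), 85.76831817626953)
```

```bash
python3 - <<'E'
from plant import robot
from h import *
yaw=-0.077
robot.goto([.53,.09,.34],[np.pi,0,np.pi/2+yaw]); robot.grip(0.0)
f=robot.grab_frame("wrist");np.savez("pics/w1.npz",**f);cv2.imwrite("pics/w1.png",f["image"][:,:,::-1])
print(-f["R"].T@f["t"],f["R"][2],robot.sense()['t'])
E
```

```text
[0.53574249 0.15981046 0.47278951] [-0.02094081 -0.27548569 -0.96107706] 1.725
```

View pics/w1.png

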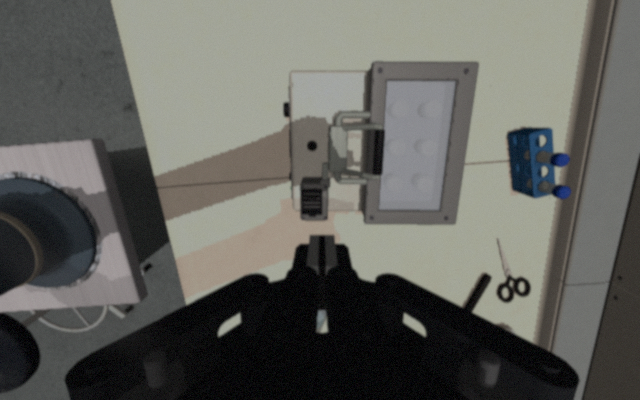

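The lid frame is at (375–478, 62–222), the pad at (313,197) with its rib bands, the grip bar at (380,150), and the latch plate left of the bar. Next I measure these from the wrist range.

```bash
python3 - <<'E'
from h import *
f=dict(np.load("pics/w1.npz"));W=cloud(f)
def sel(u0,u1,v0,v1,lo,hi):
    p=W[v0:v1,u0:u1].reshape(-1,3);p=p[(p[:,2]>lo)&(p[:,2]<hi)]
    r=cv2.minAreaRect(p[:,:2].astype(np.float32)*1000);print(len(p),np.median(p,0).round(4),np.round(r[0],1),np.round(r[1],1),round(r[2],2));return p
sel(355,490,50,235,.08,.11)   # lid
sel(280,490,50,235,.02,.16)  # all
sel(292,335,170,225,.108,.119) # pad flat
sel(292,335,170,225,.108,.13) # pad+rib
sel(292,335,170,228,.085,.13) # housing
sel(365,390,120,185,.125,.16) # grip bar
# heights along the pad column
print([(v,W[v,313].round(3).tolist()) for v in range(172,224,3)])
E
```

```text
15846 [0.6615 0.1279 0.098 ] [650.5 114.7] [212.3 149.9] 85.61
27491 [0.6136 0.1296 0.0971] [600.5 118.5] [212.3 250.2] 85.61
472 [0.5138 0.0593 0.116 ] [513.7  59.1] [30.5 27.1] 85.58
526 [0.5138 0.0576 0.1161] [513.8  57.9] [32.7 27.2] 84.86
1189 [0.5188 0.0596 0.0979] [521.2  60. ] [74.1 47.1] 84.24
632 [0.5987 0.121  0.1399] [596.7 118.6] [67.  21.6] 87.68
[(172, [0.517, 0.084, 0.046]), (175, [0.516, 0.079, 0.046]), (178, [0.517, 0.078, 0.066]), (181, [0.517, 0.078, 0.088]), (184, [0.517, 0.075, 0.095]), (187, [0.517, 0.072, 0.097]), (190, [0.518, 0.072, 0.117]), (193, [0.517, 0.068, 0.116]), (196, [0.517, 0.064, 0.115]), (199, [0.517, 0.06, 0.116]), (202, [0.516, 0.056, 0.117]), (205, [0.516, 0.051, 0.115]), (208, [0.516, 0.047, 0.117]), (211, [0.515, 0.044, 0.119]), (214, [0.514, 0.032, 0.097]), (217, [0.513, 0.028, 0.097]), (220, [0.507, -0.012, 0.001]), (223, [0.507, -0.017, 0.001])]
```

```bash
cat >> h.py <<'E'
YAW=-0.0766; O=np.array([.6053,.1184,0]); ORI=[np.pi,0,np.pi/2+YAW]
RZ=np.array([[np.cos(YAW),-np.sin(YAW),0],[np.sin(YAW),np.cos(YAW),0],[0,0,1]])
M=lambda x,y,z: O+RZ@np.array([x,y,z])/1000
inv=lambda p: (RZ.T@(np.asarray(p)-O)*1000).round(1)
E
python3 - <<'E'
from plant import robot
from h import *
N=11
robot.goto(M(-86.5,-66.5,150+N),ORI)
robot.move_straight(M(-86.5,-66.5,121+N),vel=.08); robot.sleep(.2)
f0=robot.sense()['wrist_force'];np.save("f0.npy",f0)
print(f0,robot.sense()['t'],inv(robot.sense()['tcp_pos']))
hit=robot.move_straight(M(-86.5,-66.5,110+N),vel=.012,contact_N=3)
z=inv(robot.sense()['tcp_pos'])[2];print(hit,z)
while True:
    s=robot.sense();F=RZ.T@(s['wrist_force']-f0)
    print(round(s['t'],2),inv(s['tcp_pos']),F.round(1))
    if F[2]>17 or z<98+N: break
    z-=.5; robot.move_straight(M(-86.5,-66.5,z),vel=.01)
E
```

```text
[-0.22991125 -0.16045383  0.17741945] 3.1917 [-86.  -66.4 132.6]
True 125.3
3.8 [-86.5 -66.5 125.3] [ 1.4 -1.   4.2]
4.05 [-86.5 -66.5 125. ] [-1.4 -0.1  4.1]
4.3 [-86.5 -66.5 124.4] [-0.5  0.5  4.8]
4.55 [-86.5 -66.5 123.9] [-1.4 -0.3  5.5]
4.8 [-86.4 -66.5 123.5] [-1.4 -0.1  5.8]
5.05 [-86.5 -66.5 123. ] [-0.8 -0.6  5.7]
5.3 [-86.5 -66.5 122.6] [-1.  -0.2  6.4]
5.55 [-86.4 -66.5 122.1] [-0.9  0.2  6.8]
5.8 [-86.5 -66.5 121.7] [-2.  -0.9  7.7]
6.05 [-86.5 -66.5 121.2] [-0.8  0.3  7.4]
6.3 [-86.4 -66.5 120.8] [-2.4 -0.1  8.5]
6.55 [-86.4 -66.5 120.3] [-2.   0.2  8.8]
6.8 [-86.5 -66.5 119.8] [-1.1  0.1  8.8]
7.05 [-86.4 -66.5 119.4] [-2.6 -0.1  8.9]
7.3 [-86.4 -66.5 118.9] [-2.6 -1.3  9. ]
7.55 [-86.4 -66.5 118.5] [-2.3 -0.7  9.3]
7.8 [-86.4 -66.5 118.3] [-3.2 -1.3 11.6]
8.05 [-86.4 -66.5 118.2] [-4.5 -1.3 14.9]
8.3 [-86.4 -66.5 118.1] [-5.  -0.3 18. ]
```

The pad bottomed 7 mm down at 18 N. Next I push it along -y, regulating the press force.

```bash
python3 - <<'E'
from plant import robot
from h import *
f0=np.load("f0.npy"); y,z=-66.5,116.3; ys=[]
for i in range(28):
    y-=1; robot.move_straight(M(-86.5,y,z),vel=.012)
    s=robot.sense();F=RZ.T@(s['wrist_force']-f0);p=inv(s['tcp_pos']);ys.append(p[1])
    print(round(s['t'],2),round(y,1),round(z,2),p,F.round(1))
    if F[2]>20: z+=.3
    if F[2]<16.5: z-=.25
    if F[1]>11 or np.linalg.norm(F)>26: break
    if len(ys)>3 and abs(ys[-1]-ys[-2])<.2 and F[1]>8: break
E
```

```text
8.55 -67.5 116.3 [-86.4 -66.6 118.1] [-5.4  0.9 17.8]
8.8 -68.5 116.3 [-86.4 -66.6 118.1] [-5.1  3.  17.4]
9.05 -69.5 116.3 [-86.4 -67.1 118.2] [-5.1  4.4 17. ]
9.3 -70.5 116.3 [-86.4 -67.8 118.1] [-5.   4.9 16.1]
9.55 -71.5 116.05 [-86.4 -68.4 118.1] [-5.6  4.8 17.6]
9.8 -72.5 116.05 [-86.4 -69.4 118.1] [-5.9  5.2 18. ]
10.05 -73.5 116.05 [-86.4 -70.3 118.1] [-5.7  5.5 17.6]
10.3 -74.5 116.05 [-86.4 -71.3 118.1] [-5.4  5.2 17.8]
10.55 -75.5 116.05 [-86.4 -72.3 118.1] [-5.1  5.6 16.8]
10.8 -76.5 116.05 [-86.4 -73.3 118.1] [-5.5  5.5 17.8]
11.05 -77.5 116.05 [-86.4 -74.2 118.1] [-6.2  5.4 17.8]
11.3 -78.5 116.05 [-86.4 -75.2 118.1] [-4.9  5.4 19. ]
11.55 -79.5 116.05 [-86.4 -76.2 118.1] [-5.6  5.1 17. ]
11.8 -80.5 116.05 [-86.4 -77.2 118.1] [-5.8  5.3 17.9]
12.05 -81.5 116.05 [-86.4 -78.1 118.1] [-5.1  5.1 18.1]
12.3 -82.5 116.05 [-86.4 -79.1 118.1] [-5.2  5.9 18.9]
12.55 -83.5 116.05 [-86.4 -79.7 118.1] [-5.6  6.1 17.5]
12.8 -84.5 116.05 [-86.4 -80.6 118.1] [-5.   6.5 18.8]
13.05 -85.5 116.05 [-86.4 -80.7 118.1] [-6.6  8.5 17.2]
```

It travelled 14.1 mm and stopped at a rising side force, so it is at the end stop. Next I let it rise straight up and check with the camera.

```bash
python3 - <<'E'
from plant import robot
from h import *
f0=np.load("f0.npy")
for z in (117.5,119,121,123,125,128,132):
    robot.move_straight(M(-86.5,-85.7,z),vel=.02)
    s=robot.sense();print(inv(s['tcp_pos']),(RZ.T@(s['wrist_force']-f0)).round(1))
robot.move_straight(M(-86.5,-85.7,185),vel=.15)
robot.goto(M(-45,-100,230),ORI)
f=robot.grab_frame("wrist");np.savez("pics/w2.npz",**f);cv2.imwrite("pics/w2.png",f["image"][:,:,::-1])
print(robot.sense()['t'],robot.sense()['opening'])
E
```

```text
[-85.9 -82.2 118.7] [-2.1  7.5  9.6]
[-85.8 -82.6 120. ] [-1.3  5.4  8.4]
[-85.7 -82.9 121.9] [-1.   5.8  7.1]
[-85.7 -83.4 123.7] [-0.1  5.6  5.7]
[-85.8 -84.6 125.4] [0.8 4.5 4.2]
[-86.6 -84.9 127.7] [ 2.1  5.  -0.7]
[-87.1 -87.1 131.6] [ 0.4  0.4 -0.6]
15.8583 0.0011491967840122938
```

View pics/w2.png

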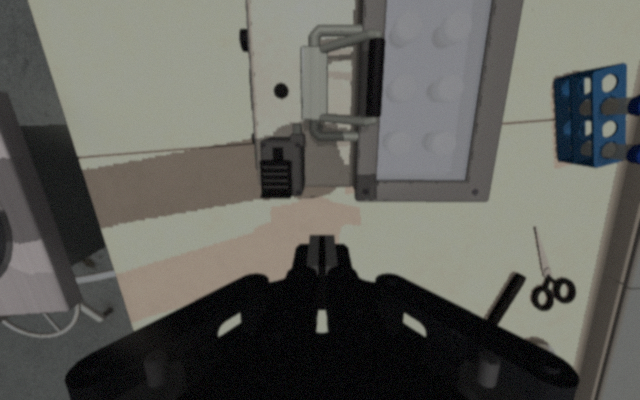

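The pad (276,180) now sits at the far end of the housing, with the bolt slot visible at (278,153) and the black grip bar at (375,77). Next I measure both.

```bash
python3 - <<'E'
from h import *
f=dict(np.load("pics/w2.npz"));W=(cloud(f)-O)@RZ*1000
def sel(u0,u1,v0,v1,lo,hi):
    p=W[v0:v1,u0:u1].reshape(-1,3);p=p[(p[:,2]>lo)&(p[:,2]<hi)];print(len(p),np.percentile(p,[3,50,97],axis=0).round(1).tolist())
sel(255,310,130,205,108,128)
sel(366,386,45,110,128,150)
sel(366,386,60,95,128,150)
sel(300,330,60,110,80,110)
E
```

```text
1184 [[-99.1, -96.3, 114.6], [-85.9, -80.9, 116.2], [-72.8, -65.3, 121.2]]
1040 [[-10.2, -21.2, 136.8], [-5.4, 0.1, 140.9], [0.6, 19.9, 142.8]]
556 [[-10.2, -11.3, 136.9], [-5.4, -0.0, 141.0], [0.6, 10.8, 142.8]]
1366 [[-62.1, -20.4, 103.9], [-51.0, -0.9, 105.4], [-39.8, 17.1, 106.9]]
```

Pad travel is about 13 mm, so it is held, and the grip bar is exactly where expected. Now the latch.

```bash
cat >> h.py <<'E'
def arc(robot,hx,hz,bx,bz,sgn,angles,f0,lim,vel=.08,tz=-8):
    r=np.hypot(bx-hx,bz-hz);a0=np.arctan2(bz-hz,bx-hx)
    for a in angles:
        b=a0+sgn*a
        robot.move_straight(M(hx+r*np.cos(b),0,hz+r*np.sin(b)+tz),vel=vel)
        s=robot.sense();F=RZ.T@(s['wrist_force']-f0);p=inv(s['tcp_pos'])
        print(round(s['t'],2),round(a,2),p,F.round(1),round(s['opening'],3))
        if np.linalg.norm(F)>lim: print("STOP");return False
    return True
E
python3 - <<'E'
from plant import robot
from h import *
robot.goto(M(-5,0,195),ORI); robot.grip(.45)
robot.move_straight(M(-5,0,127),vel=.1); robot.sleep(.2)
f0=robot.sense()['wrist_force'];np.save("f1.npy",f0)
robot.grip(0,strength=35); s=robot.sense();print(inv(s['tcp_pos']),s['opening'],s['gripper_force'],s['wrist_force']-f0)
ok=arc(robot,-50,60,-5,135,1,np.arange(.04,.34,.06),f0,15)
if ok: ok=arc(robot,-50,60,-5,135,1,np.arange(.4,1.46,.1).tolist()+[1.45],f0,20)
E
```

```text
[-4.700e+00  1.000e-01  1.274e+02] 0.12200076619656178 34.102503061294556 [-1.04666294  0.26821327  1.70675667]
18.48 0.04 [-7.50e+00  1.00e-01  1.29e+02] [ 2.9  0.3 -0.3] 0.125
18.73 0.1 [-1.210e+01  1.000e-01  1.318e+02] [2.4 0.9 1.6] 0.129
18.98 0.16 [-1.67e+01  1.00e-01  1.34e+02] [ 3.9 -0.2  3.6] 0.126
19.23 0.22 [-21.3   0.2 136.1] [ 3.7 -0.3  6.7] 0.127
19.48 0.28 [-26.    0.2 137.8] [ 4.  -0.2  7.1] 0.121
19.73 0.34 [-30.8   0.2 139.4] [4.4 0.2 7.2] 0.124
19.98 0.4 [-36.2   0.2 140.2] [ 3.2 -0.2  9.3] 0.125
20.23 0.5 [-45.4   0.2 141.1] [ 0.7  0.4 10.1] 0.123
20.49 0.6 [-54.9   0.3 140.7] [ 0.8  0.2 10.2] 0.123
20.75 0.7 [-64.7   0.4 138.9] [0.2 0.3 7.7] 0.124
21.01 0.8 [-73.5   0.4 136.8] [-0.   0.3  8.3] 0.127
21.27 0.9 [-82.    0.4 133.7] [-0.6  1.5  5.2] 0.122
21.52 1.0 [-89.6   0.4 130.2] [-0.5  2.2  5.6] 0.122
21.78 1.1 [-96.6   0.4 125.7] [1.2 3.1 0.4] 0.125
22.04 1.2 [-103.6    0.4  120.5] [ 2.6  4.2 -2. ] 0.124
22.3 1.3 [-110.2    0.3  114.8] [ 3.   4.1 -2.9] 0.125
22.56 1.4 [-116.1    0.3  108.3] [ 4.1  3.9 -4.2] 0.124
22.81 1.45 [-118.8    0.3  105.3] [ 4.7  3.6 -2.6] 0.126
```

The latch is over at 1.45. I seat it gently, release, rise and look at the lid bar.

```bash
python3 - <<'E'
from plant import robot
from h import *
f0=np.load("f1.npy")
arc(robot,-50,60,-5,135,1,[1.475],f0,20,vel=.03)
robot.grip(.4); robot.move_straight(M(-119,0,185),vel=.12)
robot.goto(M(-52,-60,230),ORI)
f=robot.grab_frame("wrist");np.savez("pics/w3.npz",**f);cv2.imwrite("pics/w3.png",f["image"][:,:,::-1])
print(robot.sense()['t'])
for a in(0,.4,.8,1.2,1.57):
    b=np.arctan2(6,-168)-a; print(a,robot.inverse_kinematics(M(116+168*np.cos(b),0,88+168*np.sin(b)),ORI) is not None)
E
```

```text
23.06 1.48 [-118.8    0.4  105.1] [3.6 2.8 7.3] 0.124
24.7667
0 True
0.4 True
0.8 True
1.2 True
1.57 True
```

View pics/w3.png

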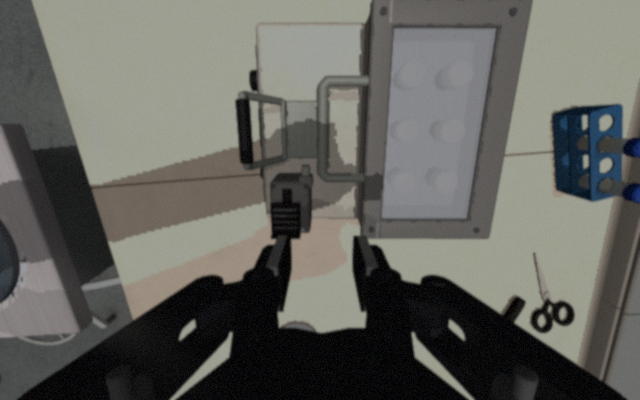

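The latch is over (grip bar at (245,130)), the pad is still at its far end, and the lid bar at (323,128) is free. I locate the bar from range and raise the lid.

```bash
python3 - <<'E'
from plant import robot
from h import *
f=dict(np.load("pics/w3.npz"));W=(cloud(f)-O)@RZ*1000
p=W[105:155,312:336].reshape(-1,3);p=p[(p[:,2]>84)&(p[:,2]<110)]
q=np.percentile(p,[3,50,97],axis=0).round(1);print(q.tolist())
bx=(q[0,0]+q[2,0])/2
assert abs(bx+52)<4
robot.goto(M(bx,0,150),ORI); robot.grip(.3)
robot.move_straight(M(bx,0,94),vel=.08,contact_N=8); robot.sleep(.2)
f0=robot.sense()['wrist_force'];np.save("f2.npy",f0);print(inv(robot.sense()['tcp_pos']))
robot.grip(0,strength=45);s=robot.sense();print(s['opening'],s['gripper_force'],s['wrist_force']-f0)
if s['opening']>.08:
    arc(robot,116,87,-52,93,-1,[.03,.08,.14,.2]+np.arange(.3,1.51,.1).tolist()+[1.55],f0,25,tz=1,vel=.1)
E
```

```text
[[-56.0, -20.5, 94.5], [-51.3, 1.2, 98.0], [-46.6, 21.3, 99.7]]
[-50.9   0.1  94.6]
0.09550712853240165 43.954212069511414 [-2.67855076  0.51453001  5.11270531]
27.09 0.03 [-51.5   0.   99.3] [-0.6  0.6  0.5] 0.095
27.34 0.08 [-50.8   0.  107.8] [ 0.5 -0.2 -0.1] 0.09
27.59 0.14 [-49.4   0.  117.7] [ 0.1  0.3 -0.2] 0.092
27.84 0.2 [-4.750e+01  1.000e-01  1.274e+02] [-0.7  1.3  1.1] 0.095
28.16 0.3 [-43.   -0.  143.4] [-2.   1.   1.2] 0.094
28.48 0.4 [-37.1   0.  158.9] [-4.4  1.1  0.9] 0.095
28.79 0.5 [-29.5  -0.  174.2] [-6.5  0.1  4.4] 0.098
29.11 0.6 [-2.070e+01 -1.000e-01  1.883e+02] [-7.8 -0.1  5.1] 0.091
29.43 0.7 [-1.050e+01 -1.000e-01  2.017e+02] [-10.2  -2.    7.9] 0.092
29.74 0.8 [ 9.000e-01 -1.000e-01  2.139e+02] [-11.4  -0.2   9.8] 0.093
30.06 0.9 [ 1.390e+01 -2.000e-01  2.254e+02] [-12.4  -1.3  13.5] 0.092
30.38 1.0 [ 2.930e+01 -2.000e-01  2.357e+02] [-11.9  -1.6  14.6] 0.096
30.69 1.1 [ 45.5  -0.3 244. ] [-7.5 -1.3 14.2] 0.094
31.01 1.2 [ 61.9  -0.4 250.2] [-4.4 -0.1 12.1] 0.095
31.32 1.3 [ 78.9  -0.5 254.3] [-2.7 -0.1  8.1] 0.086
31.64 1.4 [ 95.7  -0.6 257. ] [-0.1 -1.   5.4] 0.092
31.96 1.5 [112.4  -0.6 257.8] [0.3 0.2 4.6] 0.092
32.21 1.55 [120.3  -0.6 257.5] [-0.4 -0.3  4.9] 0.093
```

```bash
python3 - <<'E'
from plant import robot
from h import *
robot.grip(.45); p=robot.sense()['tcp_pos'].copy(); p[2]+=.06
robot.move_straight(p,vel=.1)
robot.goto(M(-60,0,400),ORI); robot.sleep(.3)
f=robot.grab_frame("scene");g=robot.grab_frame("wrist")
a=f["image"][130:300,190:400];b=g["image"]
im=np.hstack([cv2.resize(a,(420,340)),cv2.resize(b,(380,340))]);cv2.imwrite("pics/end.png",im[:,:,::-1])
W=(cloud(f)-O)@RZ*1000;q=W.reshape(-1,3);q=q[(abs(q[:,1])<60)&(q[:,0]>60)&(q[:,0]<180)&(q[:,2]>110)&(q[:,2]<290)]
print(robot.sense()['t'],len(q),np.percentile(q,[2,50,98],axis=0).round(0).tolist())
E
```

```text
34.5583 1121 [[114.0, -58.0, 111.0], [120.0, -5.0, 179.0], [124.0, 56.0, 262.0]]
```

View pics/end.png

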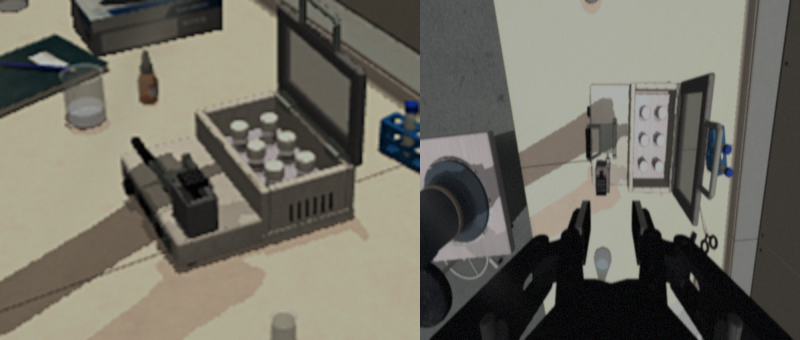

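The lid stands upright (left panel, around (325,85)) with the vials exposed. The latch is over, the pad is still at its far end, and the glassware is undisturbed. I hand the job in.

```bash
python3 -c "
from plant import robot
print(robot.close_job())"
```

```text
the job is handed in; nothing more can be done
None
```

The mill is open and the job is handed in after about 35 s: slide released, latch over on its stop, lid standing open by itself, glassware undisturbed; the judge's verdict was not shown.

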